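Line up cut stones by length on the grading rail

ROBOT

A 6-joint arm with a two-finger parallel gripper is mounted at the origin on a cart in front of the work surface, level with it; the furniture and walls round the work are solid. World frame = base frame: x ahead of the robot, y to its left, z up, the work surface at z = 0. Lengths are in mm, angles in rad, forces in N, time in s.
With the tool pointing down it reaches from about 425 to 925 mm from the base axis. Payload 12.5 kg.
Tool frame: the origin (TCP) lies on the centre line of the jaws, within the pads' length; the fingertips stand 22 mm ahead of it and the grasp point (between the pads) lies 3 mm ahead of it; z points along the fingers, y is the line along which they close (so a half turn about z gives the same grasp; the last joint's range is limited). The gripper opens to 85 mm and grips with 20 to 120 N. Pads are 22 mm wide; open, the fingers measure 114 mm over their backs; the gripper's body (76 mm by 85 mm) begins 54 mm behind the grasp point. The pads swing forward as they close: fully open they stand 13 mm farther back than shut.
Start: joints at [-1.226, 0.491, 1.559, -0, 1.092, -0.106], TCP at [272.328, -562.569, 216.927] pointing down, gripper open.
Joint ranges: [-3.1, 3.1], [-0.84, 2.19], [0.05, 2.79], [-1.13, 4.28], [0.06, 2.93], [-2.69, 2.69]. Speed limits (rad/s): [2.22, 2.22, 2.79, 3.14, 3.14, 3.14].

INTERFACE

Orientations are given as a unit quaternion [w, x, y, z].
In Python, from cell import robot gives the robot as it stands. The module is installed in compiled form; this text tells all that it offers.
- The arm moves only by the tool arm_command, never from a script. Its argument "targets" is a list of rows, each a list of 5 numbers: the shift along the tool's x, y, z in normalised numbers (1 is 0.5 m), then the turn about the tool's z in normalised numbers (1 is pi rad), then the closure, from -1 (fully open) to 1 (shut). In form: [[x, y, z, spin, grip], ...]. A call has 1 to 20 rows; each row is the pose to reach, as a shift and turn from the pose commanded when the call began, along the tool's axes at that moment; what a row does not reach only later rows make up. A row lasts 1/8 s, in which the tool goes at most 62.5 mm and 10.7 degrees, less where a joint would pass 70% of its speed; a pose out of reach is approached as far as the arm can. A call with a gripper value outside its range is refused whole. The fingers move at their own pace and stop on an object; "squeeze" is the grip in N (left out, the last holds). Time passes only in rows, so rows that repeat a pose let the fingers close. It gives the time, the measured TCP pose, the force, the opening and the grip force at its end, in the units of the state.
- robot.observe(): the state, without advancing time (a new reading comes with each control period).
- robot.capture(name): name is "side" or "top"; returns a dict with "image" (384x512x3 uint8, blue, green, red), "camera_matrix" (3x3 intrinsics, pixels), "R" (3x3) and "t" (3): a world point X has camera coordinates R X + t. Camera axes: x right, y down, z forward; pixel columns grow to the right and rows downward; lengths in mm; the calibration is good to about 2 mm. A picture is of the moment at which its call begins. There is no depth.
- robot.finish_job(): hands the job in; it is judged then, once.
The state is a dict: "time": time; "joint_pos": joint angles; "joint_vel": joint speeds; "tau": joint torques, N m; "tcp_pos": TCP position; "orientation": TCP orientation; "wrist_force": force on the tool from outside, world axes, zero at the start; "ft_torque": the same for the moment, N m; "width": finger opening in mm; "finger_force": force on a finger pad.
Only numpy, scipy, OpenCV 4.12 (cv2) and the standard library are available. Lean on these libraries where they do the work, as an engineer would, in place of code of your own. Each camera call takes 0.05 s, during which the arm holds its last target. There are 200 camera calls.

TASK

Line up the four cut stones (the striped bar, the dark block, the cream block and the small red piece) on the grading rail in order of length, one in the middle of each white tray: the longest in the tray next to the brass knob, then the others in order, the shortest in the tray farthest from the knob. Lay each flat on the tray's floor with its long side square across the rail, and leave the loupe where it lies.

Things in the scene. Friction and masses are not known exactly. Their poses are not given: they have to be found in the camera images.
- stone_bar: the longest of the four cut stones: a low rectangular bar of brown and cream striped stone, 64 long (y) x 26 wide (x) x 15 mm high, 50 g. Origin: centre of its underside; y along its length, x across its width, z up.
- stone_dark: the second longest: a chunky dark banded stone block, 48 long (y) x 40 wide (x) x 24 mm high, 60 g. Origin: centre of its underside; y along its length, x across its width, z up.
- stone_cream: the third longest: a rectangular cream and brown stone block, 39 long (y) x 33 wide (x) x 18 mm high, 35 g. Origin: centre of its underside; y along its length, x across its width, z up.
- stone_red: the shortest: a small faceted red-brown stone, 27 long (y) x 23 wide (x) x 19 mm high, 22 g. Origin: centre of its underside; y along its length, x across its width, z up. Either way round is good for this one.
- tray_a: one of four identical fixed shallow white trays in a row on the dark wooden rail, 80 mm apart; which one stands where is shuffled. Outside 96 (x, across the rail) x 72 (y, along it) x 6 mm high; walls and floor 3 mm thick, inside 90 x 66 mm. Origin: centre of its underside, 10 mm above the table, so the inner floor is 13 mm and the lip 16 mm above the table
- tray_b: one of four identical fixed shallow white trays in a row on the dark wooden rail, 80 mm apart; which one stands where is shuffled. Outside 96 (x, across the rail) x 72 (y, along it) x 6 mm high; walls and floor 3 mm thick, inside 90 x 66 mm. Origin: centre of its underside, 10 mm above the table, so the inner floor is 13 mm and the lip 16 mm above the table
- tray_c: one of four identical fixed shallow white trays in a row on the dark wooden rail, 80 mm apart; which one stands where is shuffled. Outside 96 (x, across the rail) x 72 (y, along it) x 6 mm high; walls and floor 3 mm thick, inside 90 x 66 mm. Origin: centre of its underside, 10 mm above the table, so the inner floor is 13 mm and the lip 16 mm above the table
- tray_d: one of four identical fixed shallow white trays in a row on the dark wooden rail, 80 mm apart; which one stands where is shuffled. Outside 96 (x, across the rail) x 72 (y, along it) x 6 mm high; walls and floor 3 mm thick, inside 90 x 66 mm. Origin: centre of its underside, 10 mm above the table, so the inner floor is 13 mm and the lip 16 mm above the table
- knob_end: fixed wooden end block (80 across the rail x 32 along it x 14 mm high) with a round brass knob of 24 mm diameter, top 47 mm above the table, at one end of the row of trays, either end by chance (the other has the same block without knob). Tray centres are 80, 160, 240 and 320 mm from it. Origin: centre of the block's underside, 10 mm above the table; x across the rail, y along it, z up
- loupe: bystander to leave where it is: a folding magnifier lying among the stones, a black ring with a grey case, 30 (x) x 58 (y) x 14 mm high. Origin: centre of its underside
Not all that is in view belongs to the job. What is shaped like the stone_bar but orange is not meant.

How it is judged:
By the outcome, as a careful person would: the job done as asked, in the order asked, and still so for the second after the job is handed in, with the robot touching nothing.
It also fails if it takes over 93 s, if anything falls off the work surface, if the arm or the gripper's body presses on something with over 40 N, if the wrist force passes 120 N, or if a joint passes its speed limit or range.

## Working session

There is one attempt and no reset: what is moved stays moved. The work goes in short steps, Python scripts to look and compute and a tool call to move; the robot and the scene stay as the last step left them, time stands still between calls to the robot, and variables do not carry over. Pictures are saved under pics/ and viewed, at most 14 in all, crops included, and the job is handed in when it is done.

Besides the shell and the picture viewer there is one more tool, called after "Emit:" as a command line: name --pt "numbers of a row" for each row, then --argument value for the rest. arm_command: Moves the arm, as the interface text tells. Its arguments: {"type":"object","properties":{"targets":{"type":"array"},"squeeze":{"type":"number"}},"required":["targets"]}

```bash
mkdir -p pics; cat > h.py <<'E'
import numpy as np, cv2
from cell import robot
def snap(n,tag):
    c=robot.capture(n); cv2.imwrite(f'pics/{tag}.png',c['image']); np.savez(f'{tag}.npz',**c); return c
def ray(c,u,v,z):
    K=np.array(c['camera_matrix']);R=np.array(c['R']);t=np.array(c['t'])
    d=R.T@np.linalg.solve(K,[u,v,1.]); o=-R.T@t
    return o+d*(z-o[2])/d[2]
def proj(c,X):
    p=np.array(c['camera_matrix'])@(np.array(c['R'])@np.array(X,float)+np.array(c['t'])); return p[:2]/p[2]
E
python3 - <<'E'
from h import *
a=snap('top','t0');b=snap('side','s0')
for c in(a,b): print((-c['R'].T@c['t']).round(), c['R'].round(2).tolist(), c['camera_matrix'].round().tolist())
cv2.imwrite('pics/t0b.png',cv2.resize(a['image'],(800,600),interpolation=cv2.INTER_CUBIC))
cv2.imwrite('pics/s0b.png',cv2.resize(b['image'],(800,600),interpolation=cv2.INTER_CUBIC))
print(robot.observe())
E
```

```text
[ 359.  107. 1158.] [[0.01, -1.0, 0.02], [-0.99, -0.01, -0.13], [0.13, -0.01, -0.99]] [[466.0, 0.0, 257.0], [0.0, 466.0, 191.0], [0.0, 0.0, 1.0]]
[153. 666. 574.] [[-0.83, -0.55, 0.02], [-0.35, 0.49, -0.8], [0.43, -0.67, -0.6]] [[349.0, 0.0, 256.0], [0.0, 349.0, 196.0], [0.0, 0.0, 1.0]]
{'time': 0.1, 'joint_pos': array([-1.22562226e+00,  4.91466455e-01,  1.55937759e+00, -1.05360173e-05,
        1.09172117e+00, -1.05590181e-01]), 'joint_vel': array([ 0.00065701, -0.00023954, -0.00301474,  0.00302594, -0.00148106,
       -0.00031982]), 'tau': array([ 3.58809499e-03, -6.19447875e+01, -2.62026143e+01, -6.58188401e-05,
        2.91805896e-03, -2.58855209e-05]), 'tcp_pos': array([ 272.23445553, -562.35779054,  216.41034263]), 'orientation': array([-4.82239708e-04,  9.74708123e-01,  2.23481182e-01, -6.27538546e-05]), 'wrist_force': array([-0.79394621, -0.20739841,  0.3593269 ]), 'ft_torque': array([-0.00263066, -0.02063024, -0.03172675]), 'finger_force': 0.0, 'width': 85.31697157642577}
```

View pics/t0b.png

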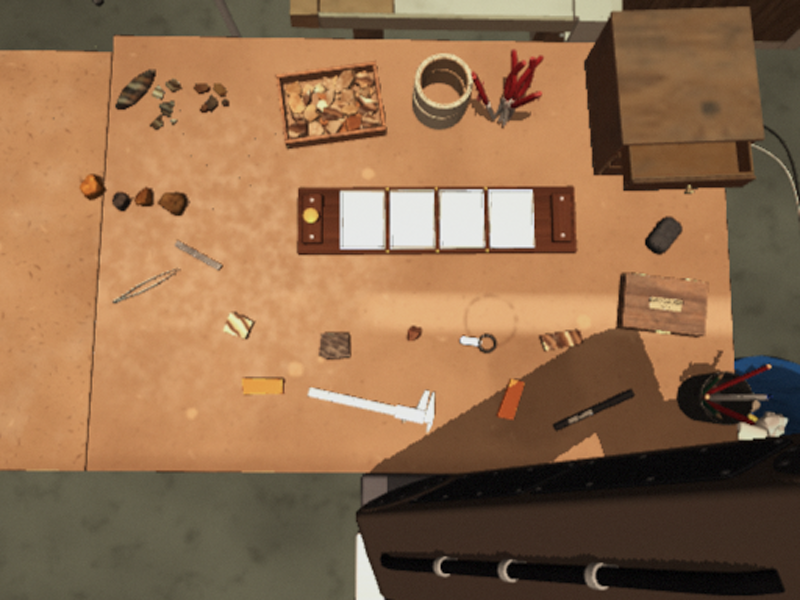

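View pics/s0b.png

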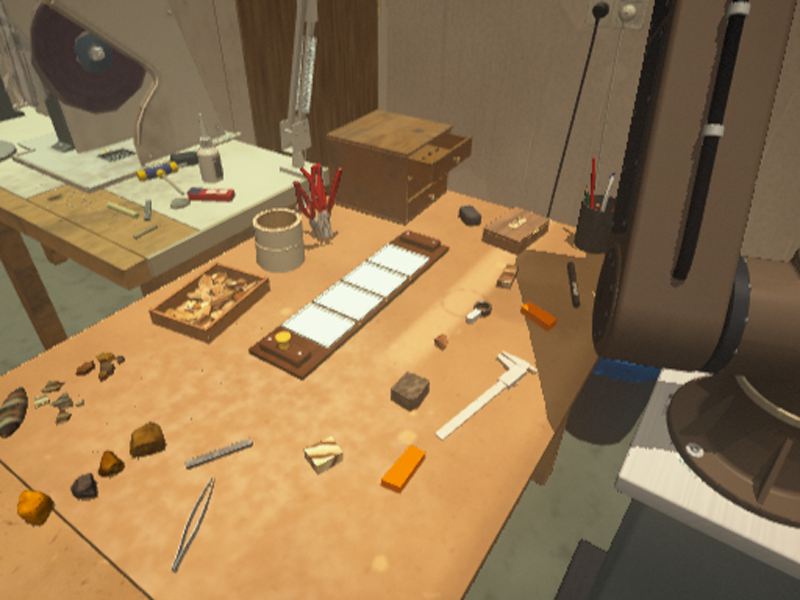

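The top view shows the rail at rows ~187-253 (800×600 scale) with the knob on the left (311,215) and trays at columns 362, 412, 462 and 511. The cream block is at (238,325), dark at (335,345), red at (414,333), the striped bar at (561,340) and the loupe at (478,342). The side view agrees, and both orange bars are decoys.

```bash
cat > m.py <<'E'
from h import *
H=dict(bar=15,dark=24,cream=18,red=19)
C=dict(bar=(561,340),dark=(335,345),cream=(238,325),red=(414,333))
CS=dict(bar=(508,275),dark=(410,390),cream=(323,455),red=(441,341))
a=dict(np.load('t0.npz'));b=dict(np.load('s0.npz'))
def mask(c,p,r):
    u,v=int(p[0]*.64),int(p[1]*.64); im=c['image'][v-r:v+r,u-r:u+r]
    im=cv2.resize(im,None,fx=6,fy=6,interpolation=cv2.INTER_CUBIC)
    return im,(u-r,v-r)
rows=[]
for n in H:
    l=[]
    for c,p in((a,C[n]),(b,CS[n])):
        im,o=mask(c,p,22); l.append(im)
    rows.append(np.vstack(l))
cv2.imwrite('pics/crops.png',cv2.resize(np.hstack(rows),(800,400)))
# trays
w=cv2.inRange(a['image'],(170,170,170),(255,255,255)); w[:118]=0;w[165:]=0;w[:,:190]=0;w[:,370:]=0
n,L,S,ce=cv2.connectedComponentsWithStats(w)
for i in range(1,n):
    if S[i,4]>200:
        m=(L==i).astype(np.uint8); r=cv2.minAreaRect(cv2.findContours(m,0,2)[0][0]); print(S[i],ray(a,*ce[i],13).round(1),r)
print(ray(a,311*.64,215*.64,47))
E
python3 m.py
```

```text
[ 282  121   28   38 1001] [643.   -4.3  13. ] ((295.5, 139.5), (37.0, 27.0), 90.0)
[ 313  121   29   38 1042] [645.7 -83.6  13. ] ((327.0, 139.5), (37.0, 28.0), 90.0)
[218 122  28  37 986] [639.1 157.4  13. ] ((231.5, 140.0), (36.0, 27.0), 90.0)
[250 123  28  36 993] [640.6  76.7  13. ] ((263.5, 140.5), (35.0, 27.0), 90.0)
[636.92543581 234.39442304  47.        ]
```

View pics/crops.png

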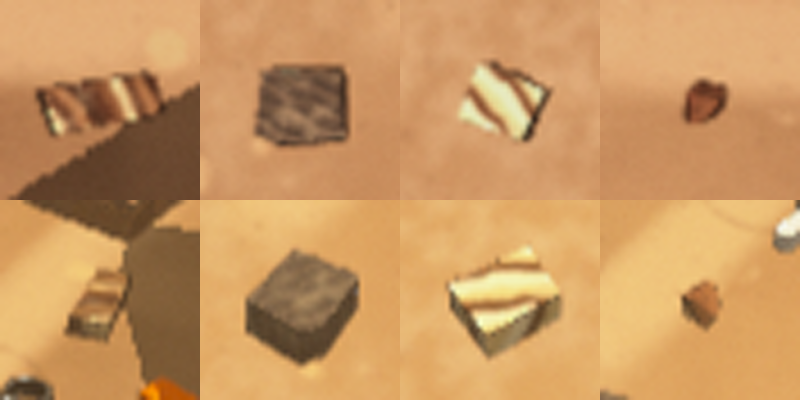

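The crops show the dark block nearly square to the axes, the cream block turned about 30° and the red stone small and irregular. The bar lies beside the arm's shadow, so I'll measure it again once the arm has moved.

```bash
cat > seg.py <<'E'
from h import *
H=dict(bar=15,dark=24,cream=18,red=19)
def seg(c,uv,h,r=22,th=38,zf=.5,save=None):
    u,v=int(uv[0]),int(uv[1]); im=c['image'][v-r:v+r,u-r:u+r]
    im=cv2.resize(im,None,fx=6,fy=6,interpolation=cv2.INTER_CUBIC)
    lab=cv2.cvtColor(im,cv2.COLOR_BGR2LAB).astype(float); d=np.linalg.norm(lab-np.median(lab.reshape(-1,3),0),axis=2)
    m=cv2.morphologyEx((d>th).astype(np.uint8),cv2.MORPH_CLOSE,np.ones((25,25)))
    cs=[k for k in cv2.findContours(m,0,2)[0] if cv2.contourArea(k)>400]
    k=min(cs,key=lambda k:np.hypot(*(np.array(cv2.minAreaRect(k)[0])-6*r)))
    if save: cv2.drawContours(im,[k],-1,(0,255,0),1); cv2.imwrite(save,im)
    px=(k[:,0]+.5)/6-.5+[u-r,v-r]
    P=np.array([ray(c,*p,h*zf)[:2] for p in px],np.float32)
    return P,cv2.minAreaRect(P),im
if __name__=='__main__':
    a=dict(np.load('t0.npz'));b=dict(np.load('s0.npz'))
    C=dict(bar=(561,340),dark=(335,345),cream=(238,325),red=(414,333))
    CS=dict(bar=(508,275),dark=(410,390),cream=(323,455),red=(441,341))
    ims=[]
    for n in H:
        _,r,i=seg(a,np.array(C[n])*.64,H[n],th=22,save='/tmp/x.png'); print(n,r); ims.append(cv2.imread('/tmp/x.png'))
        r=seg(b,np.array(CS[n])*.64,H[n],th=25)[1]; print('  side',r)
    cv2.imwrite('pics/seg.png',cv2.resize(np.vstack([np.hstack(ims[:2]),np.hstack(ims[2:])]),(600,600)))
E
python3 seg.py
```

```text
bar ((451.8834533691406, -161.21725463867188), (108.9347915649414, 112.2481918334961), 0.5465402603149414)
  side ((457.87738037109375, -176.6730499267578), (130.546630859375, 266.121826171875), 21.909568786621094)
dark ((436.7170104980469, 196.55935668945312), (45.84412384033203, 52.23099136352539), 1.049362063407898)
  side ((436.75189208984375, 195.31536865234375), (52.97006607055664, 69.35113525390625), 0.5047963261604309)
cream ((468.0005187988281, 348.12744140625), (44.25202178955078, 37.560428619384766), 69.55490112304688)
  side ((468.1757507324219, 349.3030700683594), (44.865196228027344, 47.132877349853516), 65.10520935058594)
red ((479.2414855957031, 74.89608001708984), (68.43028259277344, 109.00164031982422), 0.635248601436615)
  side ((474.4978332519531, 87.71112823486328), (66.79549407958984, 88.32308959960938), 33.16273498535156)
```

View pics/seg.png

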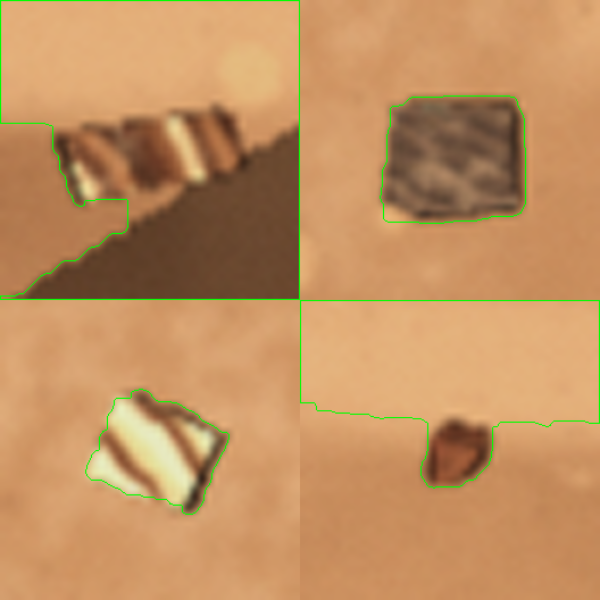

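```bash
cat > q.py <<'E'
from seg import *
a=dict(np.load('t0.npz'));b=dict(np.load('s0.npz'))
for c,uv in((a,(265,213)),(b,(282,218))):
    r=11 if c is a else 11
    im=cv2.resize(c['image'][uv[1]-r:uv[1]+r,uv[0]-r:uv[0]+r],None,fx=12,fy=12,interpolation=cv2.INTER_CUBIC)
    g=cv2.cvtColor(im,cv2.COLOR_BGR2LAB)[:,:,0]
    m=cv2.threshold(g,0,255,cv2.THRESH_BINARY_INV|cv2.THRESH_OTSU)[1]
    k=max(cv2.findContours(m,0,2)[0],key=cv2.contourArea)
    P=np.array([ray(c,*p,9.5)[:2] for p in (k[:,0]+.5)/12-.5+[uv[0]-r,uv[1]-r]],np.float32)
    print(cv2.minAreaRect(P))
    cv2.drawContours(im,[k],-1,(0,255,0),1); cv2.imwrite('/tmp/%d.png'%(c is a),im)
cv2.imwrite('pics/red.png',np.hstack([cv2.imread('/tmp/1.png'),cv2.imread('/tmp/0.png')]))
def cp(uv,pts,z):
    o=np.array([int(uv[0]*.64),int(uv[1]*.64)])-22
    for p in pts: print(ray(b,*(np.array(p)/4.545-.5+o),z)[:2].round(1))
print('cream');cp((323,455),[(50,85),(90,130),(160,90),(130,48)],18)
print('dark');cp((410,390),[(47,98),(105,125),(158,85),(95,48)],24)
print('bar');cp((508,275),[(68,125),(105,135),(128,75),(95,65)],15)
E
python3 q.py
```

```text
((456.53631591796875, 71.9520263671875), (22.86082649230957, 25.791566848754883), 76.47576141357422)
((455.4340515136719, 76.4039306640625), (22.49311065673828, 41.15400314331055), 34.22667694091797)
cream
[488.4 361.1]
[459.  369.2]
[447.7 336.4]
[472.8 326. ]
dark
[456.1 216.6]
[423.5 215.6]
[416.6 178.6]
[456.  174.4]
bar
[ 452.6 -118.4]
[ 428.9 -121.7]
[ 445.6 -194.1]
[ 468.6 -192.7]
```

View pics/red.png

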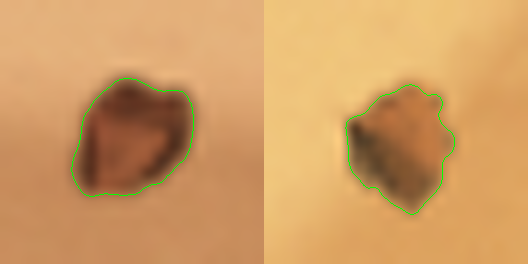

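Red is centred at about (456,73) with its long side at about -13°. I'll start with it, going by way of a point clear of the base.

The manual's scale: shifts go in shares of 0.5 m and turns go in shares of pi rad. Converting my numbers, -0.492 m / 0.5 = -0.984, 0.442 m / 0.5 = 0.884, 0.686 rad / 3.1416 = 0.2184.

Emit:
arm_command --pt "0.636 -0.498 0.08 0.0955 -0.3" --pt "0.636 -0.498 0.08 0.0955 -0.3" --pt "0.636 -0.498 0.08 0.0955 -0.3" --pt "0.636 -0.498 0.08 0.0955 -0.3" --pt "0.636 -0.498 0.08 0.0955 -0.3" --pt "0.636 -0.498 0.08 0.0955 -0.3" --pt "0.636 -0.498 0.08 0.0955 -0.3" --pt "0.884 -0.984 0.254 0.2184 -0.3" --pt "0.884 -0.984 0.254 0.2184 -0.3" --pt "0.884 -0.984 0.254 0.2184 -0.3" --pt "0.884 -0.984 0.254 0.2184 -0.3" --pt "0.884 -0.984 0.254 0.2184 -0.3" --pt "0.884 -0.984 0.254 0.2184 -0.3" --squeeze 30

```text
time: 1.72
tcp_pos: [455.0, 75.3, 88.9]
orientation: [0.0, 0.993, -0.115, -0.001]
wrist_force: [-0.5, 0.0, -0.1]
width: 55.4
finger_force: 0.0
```

```bash
cat >> h.py <<'E'
def yaw(s):
    w,x,y,z=s['orientation']; return 2*np.arctan2(y,x)
def go(x,y,z,th):
    s=robot.observe(); p=s['tcp_pos']; t=yaw(s); d=np.array([x,y])-p[:2]
    c,n=np.cos(t),np.sin(t); sp=t-np.radians(th); sp=(sp+np.pi)%(2*np.pi)-np.pi
    print('at',p.round(1),round(np.degrees(t),1),'w',round(s['width'],1),'| shift',np.round([(d[0]*c+d[1]*n)/1e3,(d[0]*n-d[1]*c)/1e3,(p[2]-z)/1e3,sp],4))
E
python3 - <<'E'
from h import *
go(456,73,27,-13.5)
s=robot.observe();print(s['time'],s['wrist_force'])
b=snap('side','s1')
hs=b['image']; w=cv2.inRange(hs,(170,170,170),(255,255,255)); 
n,L,S,ce=cv2.connectedComponentsWithStats(w)
for i in range(1,n):
    X=ray(b,*ce[i],13)
    if S[i,4]>150 and 560<X[0]<720: 
        k=cv2.findContours((L==i).astype(np.uint8),0,1)[0][0]
        P=np.array([ray(b,*p,13)[:2] for p in k[:,0]],np.float32)
        print(X.round(1),cv2.minAreaRect(P))
cv2.imwrite('pics/s1b.png',cv2.resize(b['image'][150:340,160:420],(800,585),interpolation=cv2.INTER_CUBIC))
E
```

```text
at [455.   75.3  88.9] -13.2 w 55.4 | shift [0.0015 0.002  0.0619 0.0046]
1.725 [-0.54283135  0.01299274 -0.05015571]
[647.7 -34.7  13. ] ((646.203125, -46.40370178222656), (97.80473327636719, 152.26400756835938), 1.2066599130630493)
[642.6  75.4  13. ] ((644.1343383789062, 74.54252624511719), (97.96463012695312, 71.69132995605469), 0.9372145533561707)
[641.  155.5  13. ] ((642.920654296875, 153.3842315673828), (97.96775817871094, 74.2026596069336), 1.031416893005371)
```

View pics/s1b.png

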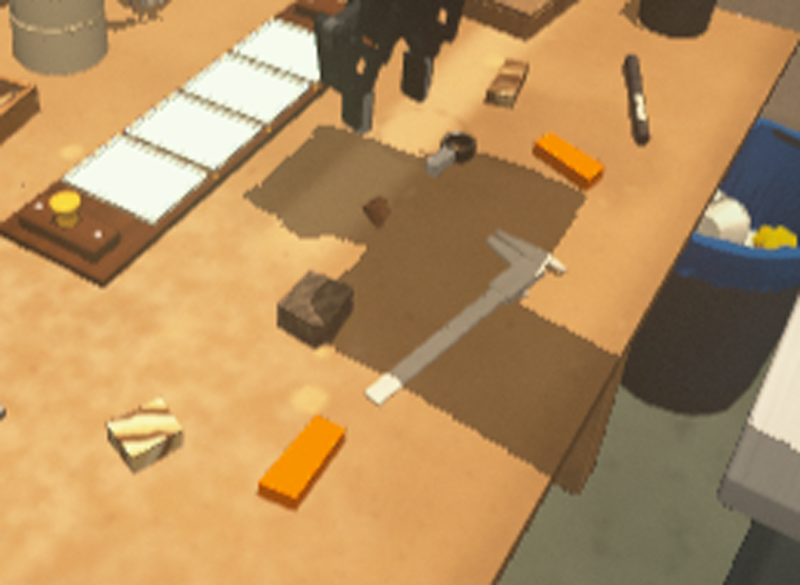

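The gripper hovers over the red stone at (375,210) with its fingers clear. The bar is now out of the shadow at (508,82). Next I descend and grip red.

Converted, 0.062 m / 0.5 = 0.124, 0.002 m / 0.5 = 0.004, 0.005 rad / 3.1416 = 0.0016.

Emit:
arm_command --pt "0.004 0.002 0.06 0.0016 -0.3" --pt "0.004 0.002 0.124 0.0016 -0.3" --pt "0.004 0.002 0.124 0.0016 -0.3" --pt "0.004 0.002 0.124 0.0016 0.3" --pt "0.004 0.002 0.124 0.0016 0.6" --pt "0.004 0.002 0.124 0.0016 1" --pt "0.004 0.002 0.124 0.0016 1" --pt "0.004 0.002 0.124 0.0016 1"

```text
time: 2.78
tcp_pos: [457.6, 71.4, 28.0]
orientation: [0.0, 0.993, -0.12, 0.0]
wrist_force: [-0.1, -0.0, 0.7]
width: -0.1
finger_force: 0.0
```

```bash
python3 - <<'E'
from h import *
a=snap('side','s2'); go(456,73,27,-13.5); print(robot.observe()['wrist_force'])
cv2.imwrite('pics/s2b.png',cv2.resize(a['image'][150:250,220:350],(780,600),interpolation=cv2.INTER_CUBIC))
E
```

```text
at [457.6  71.4  28. ] -13.8 w 0.1 | shift [-0.0019 -0.0011  0.001  -0.0045]
[-0.2258004   0.13174789  0.28354872]
```

View pics/s2b.png

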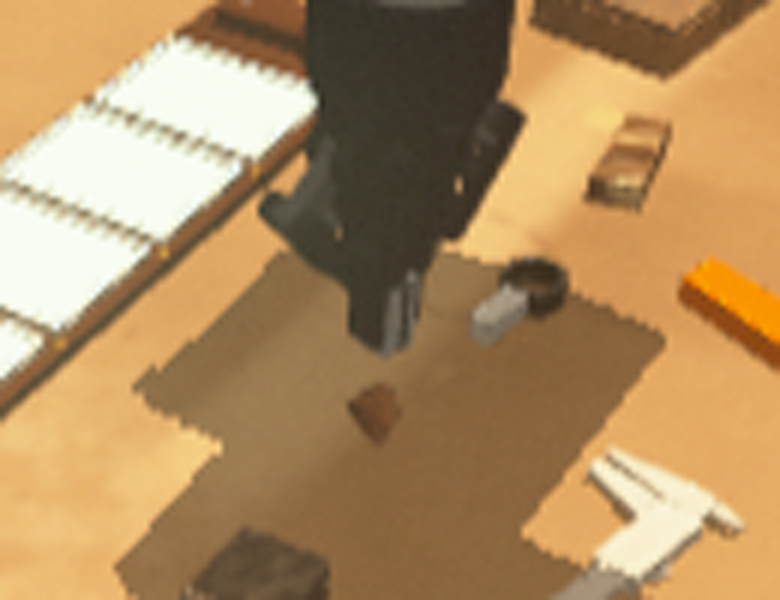

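The fingers shut on nothing: the tips are at (388,350) and the stone sits nearer the camera at (375,410). I'll check this against the calibration.

```bash
python3 - <<'E'
from h import *
s=dict(np.load('s2.npz')); t=snap('top','t2')
for z in (6,20,40): print(z,ray(s,220+388/6,150+350/6,z).round(1))
for X in ([457.6,71.4,6],[457.6,71.4,28],[456,73,9.5]): print(proj(s,X).round(1),proj(t,X).round(1))
print(ray(s,220+375/6-.5,150+412/6-.5,9.5), ray(s,220+375/6-.5,150+440/6-.5,0))
print('top red px ',proj(t,[456.5,72,9.5]))
cv2.imwrite('pics/t2b.png',cv2.resize(t['image'][170:270,210:340],(780,600),interpolation=cv2.INTER_CUBIC))
E
```

```text
6 [472.6  32.6   6. ]
20 [464.7  48.2  20. ]
40 [453.5  70.5  40. ]
[282.1 218.5] [264.9 213.1]
[282.7 211.7] [265.2 212.4]
[282.5 218. ] [264.3 213.6]
[456.67424593  74.09944165   9.5       ] [452.78606789  79.58228205   0.        ]
top red px  [264.67339045 213.45213816]
```

View pics/t2b.png

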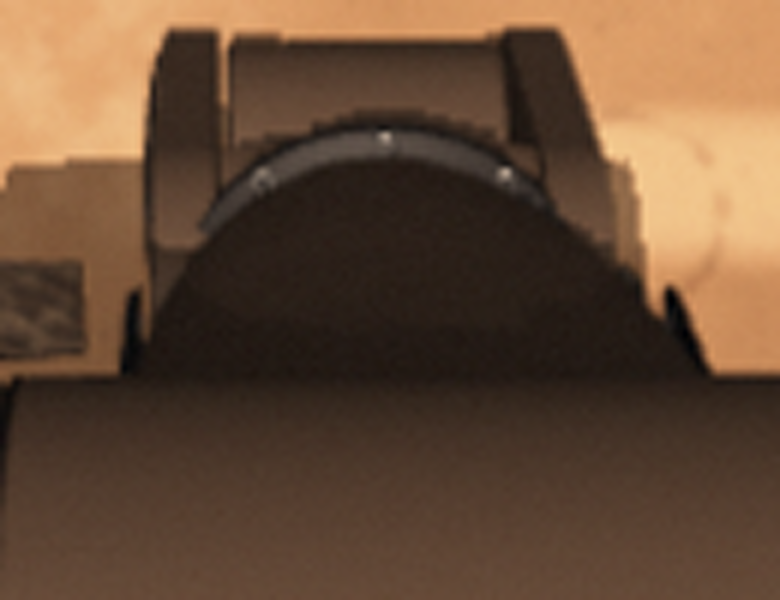

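```bash
python3 - <<'E'
from h import *
s=dict(np.load('s1.npz'))
for z in (67,80,90,100,110): print(z,ray(s,277,192.2,z).round(1),ray(s,294.9,181.8,z).round(1))
print(robot.observe()['joint_pos'])
E
```

```text
67 [485.3  56.6  67. ] [470.8  -8.6  67. ]
80 [476.8  72.2  80. ] [462.7   8.7  80. ]
90 [470.2  84.2  90. ] [456.4  22.   90. ]
100 [463.7  96.2 100. ] [450.1  35.3 100. ]
110 [457.1 108.2 110. ] [443.9  48.6 110. ]
[ 1.21518507e-02  5.80112919e-01  2.11980355e+00 -1.95578944e-04
  4.41614436e-01  1.82321854e+00]
```

Both pictures put the fingertips about 12–15 mm above the reported TCP height instead of 22 mm below it, while x and y agree. I'll trust the images: lower the tool in steps and watch the force.

Emit:
arm_command --pt "0 0 0 0 -0.3" --pt "0 0 0 0 -0.3" --pt "-0.002 -0.002 0.03 0 -0.3" --pt "-0.002 -0.002 0.046 0 -0.3" --pt "-0.002 -0.002 0.046 0 -0.3"

```text
time: 3.5
tcp_pos: [456.6, 72.6, 4.5]
orientation: [0.0, 0.993, -0.12, -0.001]
wrist_force: [0.6, -0.0, 0.2]
width: 55.2
finger_force: 0.0
```

```bash
python3 - <<'E'
from h import *
a=snap('side','s3'); go(456.5,73,-6,-13.5); print(robot.observe()['wrist_force'])
cv2.imwrite('pics/s3b.png',cv2.resize(a['image'][150:250,220:350],(780,600),interpolation=cv2.INTER_CUBIC))
E
```

```text
at [456.7  72.6   4.8] -13.8 w 55.4 | shift [-0.0003 -0.0003  0.0108 -0.0046]
[1.13280117 0.01591745 0.46306468]
```

View pics/s3b.png

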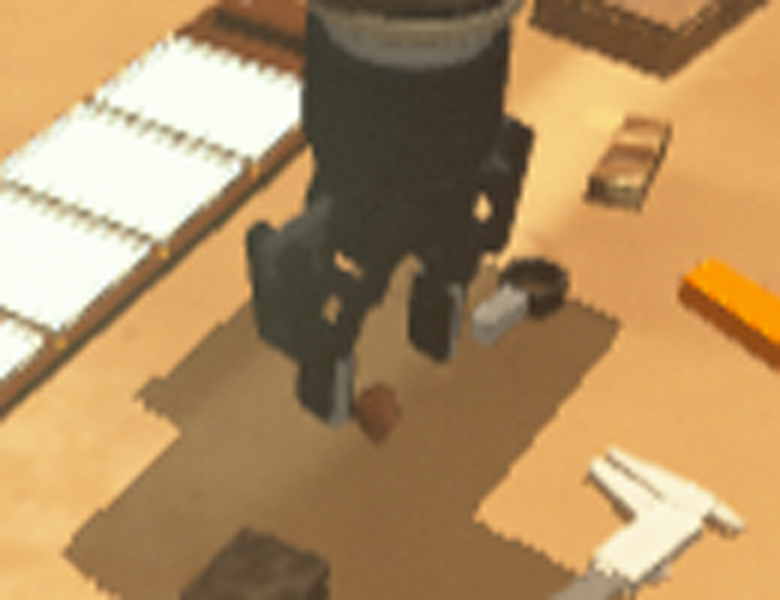

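The open fingers straddle the red stone at (377,410), with the tips at (325,420) and (438,358) still about 15–20 mm up. I go down 11 mm more and close.

Converted, 0.011 m / 0.5 = 0.022, 0.006 m / 0.5 = 0.012.

Emit:
arm_command --pt "0 0 0.012 0 -0.3" --pt "0 0 0.022 0 -0.3" --pt "0 0 0.022 0 0" --pt "0 0 0.022 0 0.3" --pt "0 0 0.022 0 0.6" --pt "0 0 0.022 0 1" --pt "0 0 0.022 0 1"

```text
time: 4.42
tcp_pos: [456.9, 72.6, -5.9]
orientation: [0.0, 0.993, -0.12, 0.0]
wrist_force: [-0.9, 0.7, 5.5]
width: 19.5
finger_force: 29.3
```

Converted, 0.22 m / 0.5 = 0.44, -0.066 m / 0.5 = -0.132, -0.264 rad / 3.1416 = -0.084.

Emit:
arm_command --pt "0 0 -0.06 0 1" --pt "0 0 -0.132 0 1" --pt "0.44 0.214 -0.132 -0.084 1" --pt "0.44 0.214 -0.132 -0.084 1" --pt "0.44 0.214 -0.132 -0.084 1" --pt "0.44 0.214 -0.132 -0.084 1" --pt "0.44 0.214 -0.132 -0.084 1" --pt "0.44 0.214 -0.132 -0.084 1" --pt "0.44 0.214 -0.132 -0.084 1"

```text
time: 5.55
tcp_pos: [644.3, -82.8, 59.9]
orientation: [-0.0, 1.0, 0.012, -0.0]
wrist_force: [-0.3, 0.2, 0.1]
width: 19.2
finger_force: 29.1
```

```bash
python3 - <<'E'
from h import *
a=snap('side','s4'); go(645.4,-84,8,1.3); print(robot.observe()['wrist_force'])
p=proj(a,[645,-84,60]);print(p)
u,v=int(p[0]),int(p[1])
cv2.imwrite('pics/s4b.png',cv2.resize(a['image'][v-35:v+45,u-50:u+50],(750,600),interpolation=cv2.INTER_CUBIC))
E
```

```text
at [644.4 -82.8  60.1] 1.4 w 19.0 | shift [0.0009 0.0012 0.0521 0.0021]
[ 0.35698281 -0.11336468  0.02224981]
[254.76286874 152.4030188 ]
```

View pics/s4b.png

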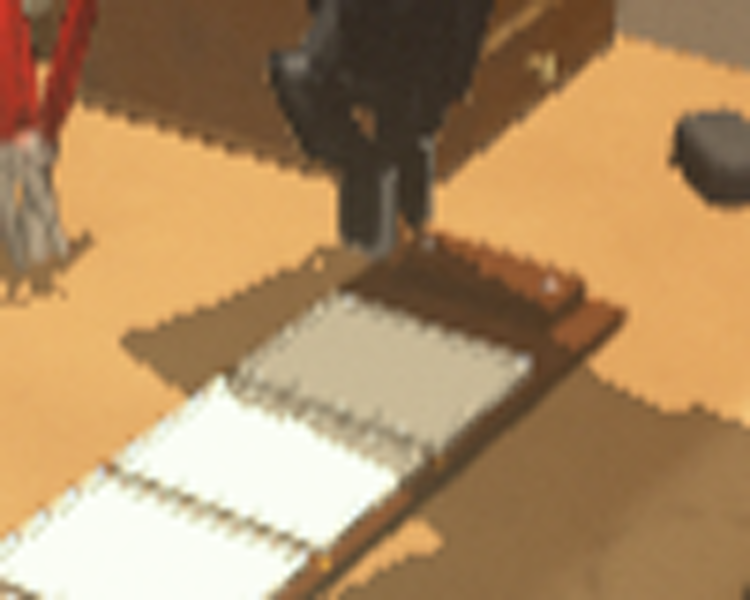

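The grip holds at 19 mm and 29 N above the last tray; the stone itself is hidden by the near finger at (370,220). Lowering it now.

Converted, 0.0525 m / 0.5 = 0.105, 0.05 m / 0.5 = 0.1.

Emit:
arm_command --pt "0.002 0.002 0.06 0 1" --pt "0.002 0.002 0.09 0 1" --pt "0.002 0.002 0.1 0 1" --pt "0.002 0.002 0.105 0 1" --pt "0.002 0.002 0.105 0 1"

```text
time: 6.22
tcp_pos: [646.3, -84.6, 7.9]
orientation: [0.0, 1.0, 0.012, 0.0]
wrist_force: [-0.0, -0.4, 0.2]
width: 19.2
finger_force: 29.1
```

Converted, -0.07 m / 0.5 = -0.14, -0.03 m / 0.5 = -0.06.

Emit:
arm_command --pt "0 0 0.0016 0 1" --pt "0 0 0.0016 0 0.4" --pt "0 0 0.0016 0 0.2" --pt "0 0 0.0016 0 0" --pt "0 0 -0.06 0 -0.2" --pt "0 0 -0.14 0 -0.4"

```text
time: 6.98
tcp_pos: [645.5, -84.6, 77.4]
orientation: [-0.0, 1.0, 0.012, -0.001]
wrist_force: [-0.2, 0.6, -0.5]
width: 59.9
finger_force: 0.0
```

```bash
python3 - <<'E'
from h import *
print(robot.observe()['wrist_force']); go(437,196,65,91)
E
```

```text
[-0.19798857  0.61205934 -0.53923638]
at [645.5 -84.6  77.4] 1.4 w 59.9 | shift [-0.2018 -0.2854  0.0124 -1.5645]
```

Converted, -0.285 m / 0.5 = -0.57, 0.012 m / 0.5 = 0.024, -1.564 rad / 3.1416 = -0.4978.

Emit:
arm_command --pt "-0.404 -0.57 0.024 -0.4978 -0.5" --pt "-0.404 -0.57 0.024 -0.4978 -0.5" --pt "-0.404 -0.57 0.024 -0.4978 -0.5" --pt "-0.404 -0.57 0.024 -0.4978 -0.5" --pt "-0.404 -0.57 0.024 -0.4978 -0.5" --pt "-0.404 -0.57 0.024 -0.4978 -0.5" --pt "-0.404 -0.57 0.024 -0.4978 -0.5" --pt "-0.404 -0.57 0.024 -0.4978 -0.5" --pt "-0.404 -0.57 0.024 -0.4978 -0.5" --pt "-0.404 -0.57 0.024 -0.4978 -0.5" --pt "-0.404 -0.57 0.024 -0.4978 -0.5"

```text
time: 8.35
tcp_pos: [437.4, 195.5, 65.4]
orientation: [0.0, 0.702, 0.713, 0.0]
wrist_force: [-0.4, -0.5, -0.5]
width: 64.2
finger_force: 0.0
```

```bash
python3 - <<'E'
from h import *
go(437,196,-6,91)
t=snap('top','t5')
L=t['image'][165:265,60:420]
cv2.imwrite('pics/t5b.png',cv2.resize(t['image'][110:260,130:400],(800,444),interpolation=cv2.INTER_CUBIC))
E
```

```text
at [437.4 195.5  65.4] 90.9 w 64.2 | shift [ 0.0006 -0.0004  0.0714 -0.002 ]
```

View pics/t5b.png

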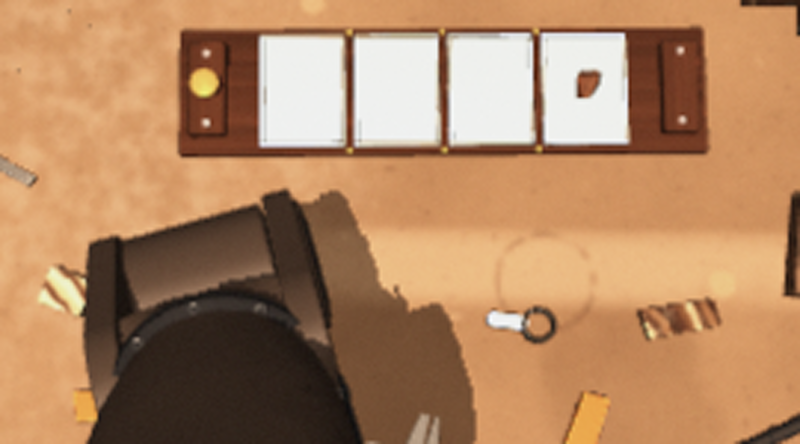

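Red now lies in the end tray at (588,83), close to its middle, and the bar at (680,318) is unshadowed. Next I grip the dark block.

Converted, 0.07 m / 0.5 = 0.14, 0.065 m / 0.5 = 0.13.

Emit:
arm_command --pt "0 0 0.09 0 -0.5" --pt "0 0 0.13 0 -0.5" --pt "0 0 0.14 0 -0.5" --pt "0 0 0.14 0 -0.2" --pt "0 0 0.14 0 0.2" --pt "0 0 0.14 0 1" --pt "0 0 0.14 0 1" --squeeze 40

```text
time: 9.28
tcp_pos: [437.7, 195.6, -3.6]
orientation: [0.0, 0.701, 0.713, 0.001]
wrist_force: [-2.3, -1.0, 7.5]
width: 37.8
finger_force: 40.4
```

```bash
python3 - <<'E'
from h import *
go(641.8,76,65,1.3)
t=dict(np.load('t5.npz'))
# bar
u,v,r=359,217,20
for (u,v,r,h) in((359,217,20,15),(328,138,12,9.5+26)):
    im=cv2.resize(t['image'][v-r:v+r,u-r:u+r],None,fx=12,fy=12,interpolation=cv2.INTER_CUBIC)
    lab=cv2.cvtColor(im,cv2.COLOR_BGR2LAB).astype(float); d=np.linalg.norm(lab-np.median(lab.reshape(-1,3),0),axis=2)
    m=cv2.morphologyEx((d>25).astype(np.uint8),cv2.MORPH_CLOSE,np.ones((35,35)))
    k=max(cv2.findContours(m,0,2)[0],key=cv2.contourArea)
    P=np.array([ray(t,*p,h/2 if h==15 else 22)[:2] for p in (k[:,0]+.5)/12-.5+[u-r,v-r]],np.float32)
    print(cv2.minAreaRect(P))
    cv2.drawContours(im,[k],-1,(0,255,0),2); cv2.imwrite(f'/tmp/k{h}.png',cv2.resize(im,(400,400)))
cv2.imwrite('pics/k.png',np.hstack([cv2.imread('/tmp/k15.png'),cv2.imread('/tmp/k35.5.png')]))
E
```

```text
at [437.7 195.6  -3.6] 91.0 w 37.8 | shift [-0.123   0.2021 -0.0686  1.565 ]
((465.45477294921875, -161.86375427246094), (71.80571746826172, 100.62969970703125), 0.6240701675415039)
((646.6300048828125, -85.40390014648438), (26.124008178710938, 23.963844299316406), 0.47922447323799133)
```

View pics/k.png

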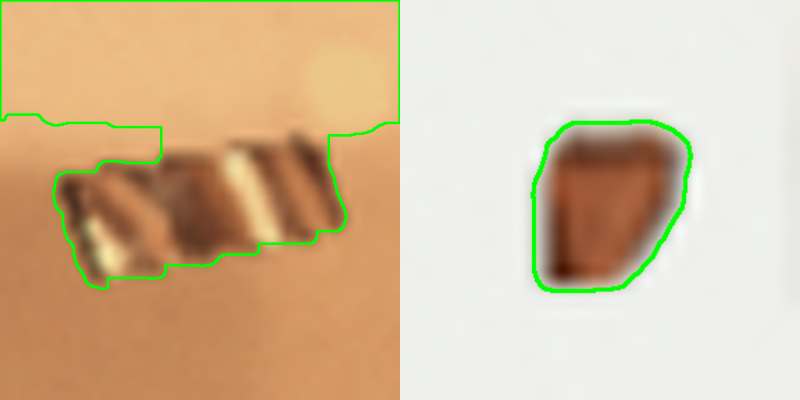

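The red stone's outline is 26×24 mm, square in its tray and centred at (646,-85). The bar's outline corners are (57,180), (95,285), (345,215) and (298,135), which gives a long axis of about -77.4°. I'll regrip dark 4 mm higher so the tips clear the tray lip.

Emit:
arm_command --pt "0 0 0 0 0" --pt "0 0 0 0 -0.1" --pt "0 0 -0.008 0 -0.1" --pt "0 0 -0.008 0 -0.1" --pt "0 0 -0.008 0 1" --pt "0 0 -0.008 0 1" --pt "0 0 -0.008 0 1"

```text
time: 10.15
tcp_pos: [437.5, 195.5, -0.2]
orientation: [0.0, 0.701, 0.713, 0.0]
wrist_force: [-2.7, -0.2, 9.3]
width: 37.8
finger_force: 39.1
```

```bash
python3 - <<'E'
from h import *
go(641.8,76,70,1.3)
print(robot.observe()['wrist_force'])
t=dict(np.load('t5.npz')); print(ray(t,358.4,216.9,7.5))
E
```

```text
at [ 4.375e+02  1.955e+02 -2.000e-01] 91.0 w 37.8 | shift [-0.123   0.2023 -0.0702  1.5651]
[-2.68327126 -0.17405918  9.27065405]
[ 450.50498329 -160.56224653    7.5       ]
```

Converted, 0.202 m / 0.5 = 0.404, -0.123 m / 0.5 = -0.246, 1.565 rad / 3.1416 = 0.4982.

Emit:
arm_command --pt "0 0 -0.08 0 1" --pt "0 0 -0.14 0 1" --pt "-0.246 0.404 -0.14 0.4982 1" --pt "-0.246 0.404 -0.14 0.4982 1" --pt "-0.246 0.404 -0.14 0.4982 1" --pt "-0.246 0.404 -0.14 0.4982 1" --pt "-0.246 0.404 -0.14 0.4982 1" --pt "-0.246 0.404 -0.14 0.4982 1" --pt "-0.246 0.404 -0.14 0.4982 1" --pt "-0.246 0.404 -0.14 0.4982 1" --pt "-0.246 0.404 -0.14 0.4982 1" --pt "-0.246 0.404 -0.14 0.4982 1"

```text
time: 11.65
tcp_pos: [641.2, 75.9, 69.1]
orientation: [0.0, 1.0, 0.012, -0.0]
wrist_force: [-0.9, 1.2, -0.4]
width: 37.1
finger_force: 41.1
```

```bash
python3 - <<'E'
from h import *
go(641.8,76,12.8,1.3); print(robot.observe()['wrist_force'])
E
```

```text
at [641.2  75.9  69.1] 1.3 w 37.1 | shift [ 0.0006 -0.0001  0.0563  0.0007]
[-0.8871642   1.20066814 -0.40079567]
```

Converted, 0.056 m / 0.5 = 0.112, 0.055 m / 0.5 = 0.11.

Emit:
arm_command --pt "0.002 0 0.07 0 1" --pt "0.002 0 0.1 0 1" --pt "0.002 0 0.11 0 1" --pt "0.002 0 0.112 0 1" --pt "0.002 0 0.112 0 1"

```text
time: 12.28
tcp_pos: [642.8, 76.0, 14.1]
orientation: [0.0, 1.0, 0.012, 0.001]
wrist_force: [1.3, -0.2, -0.7]
width: 37.6
finger_force: 41.1
```

Converted, 0.0015 m / 0.5 = 0.003, -0.001 m / 0.5 = -0.002.

Emit:
arm_command --pt "-0.002 0 0.002 0 1" --pt "-0.002 0 0.003 0 1" --pt "-0.002 0 0.003 0 1"

```text
time: 12.65
tcp_pos: [641.7, 75.9, 12.9]
orientation: [0.0, 1.0, 0.011, 0.001]
wrist_force: [-2.0, 0.5, 6.2]
width: 37.5
finger_force: 41.9
```

Converted, -0.277 m / 0.5 = -0.554, -0.168 m / 0.5 = -0.336, -1.2 rad / 3.1416 = -0.382.

Emit:
arm_command --pt "0 0 0 0 0.05" --pt "0 0 0 0 -0.05" --pt "0 0 0 0 -0.1" --pt "0 0 -0.06 0 -0.3" --pt "0 0 -0.13 0 -0.4" --pt "-0.336 -0.554 -0.11 -0.382 -0.4" --pt "-0.336 -0.554 -0.11 -0.382 -0.4" --pt "-0.336 -0.554 -0.11 -0.382 -0.4" --pt "-0.336 -0.554 -0.11 -0.382 -0.4" --pt "-0.336 -0.554 -0.11 -0.382 -0.4" --pt "-0.336 -0.554 -0.11 -0.382 -0.4" --pt "-0.336 -0.554 -0.11 -0.382 -0.4" --pt "-0.336 -0.554 -0.11 -0.382 -0.4" --pt "-0.336 -0.554 -0.11 -0.382 -0.4"

```text
time: 14.4
tcp_pos: [467.3, 348.8, 66.8]
orientation: [0.0, 0.819, 0.573, -0.0]
wrist_force: [-0.6, 1.0, 0.8]
width: 59.3
finger_force: 0.0
```

```bash
python3 - <<'E'
from h import *
go(468,348.5,-4,70); print(robot.observe()['wrist_force'])
E
```

```text
at [467.3 348.8  66.8] 69.9 w 59.3 | shift [-0.0001  0.0008  0.0708 -0.0011]
[-0.62282799  1.03580968  0.77285327]
```

Converted, 0.071 m / 0.5 = 0.142, 0.066 m / 0.5 = 0.132.

Emit:
arm_command --pt "0 0 0.09 0 -0.4" --pt "0 0 0.132 0 -0.4" --pt "0 0 0.142 0 -0.4" --pt "0 0 0.142 0 0" --pt "0 0 0.142 0 0.3" --pt "0 0 0.142 0 1" --pt "0 0 0.142 0 1" --pt "0 0 0.142 0 1" --squeeze 30

```text
time: 15.4
tcp_pos: [467.7, 349.3, -3.1]
orientation: [0.0, 0.819, 0.574, 0.001]
wrist_force: [0.8, -2.1, 7.7]
width: 31.9
finger_force: 30.5
```

```bash
python3 - <<'E'
from h import *
go(643.6,-4,70,1.3); print(robot.observe()['wrist_force'])
E
```

```text
at [467.7 349.3  -3.1] 70.1 w 31.9 | shift [-0.272   0.2859 -0.0731  1.1999]
[ 0.78289439 -2.09589085  7.66184301]
```

Converted, 0.286 m / 0.5 = 0.572, -0.272 m / 0.5 = -0.544, 1.2 rad / 3.1416 = 0.382.

Emit:
arm_command --pt "0 0 -0.08 0 1" --pt "0 0 -0.16 0 1" --pt "-0.544 0.572 -0.16 0.382 1" --pt "-0.544 0.572 -0.16 0.382 1" --pt "-0.544 0.572 -0.16 0.382 1" --pt "-0.544 0.572 -0.16 0.382 1" --pt "-0.544 0.572 -0.16 0.382 1" --pt "-0.544 0.572 -0.16 0.382 1" --pt "-0.544 0.572 -0.16 0.382 1" --pt "-0.544 0.572 -0.16 0.382 1" --pt "-0.544 0.572 -0.16 0.382 1"

```text
time: 16.77
tcp_pos: [642.7, -3.4, 76.0]
orientation: [-0.0, 1.0, 0.012, -0.0]
wrist_force: [0.0, 0.9, -0.8]
width: 31.4
finger_force: 30.1
```

```bash
python3 - <<'E'
from h import *
go(643.6,-4,9.5,1.3); print(robot.observe()['wrist_force'])
E
```

```text
at [642.7  -3.4  76. ] 1.4 w 31.4 | shift [0.0009 0.0006 0.0665 0.0019]
[ 0.00507604  0.94783796 -0.77011158]
```

Converted, 0.068 m / 0.5 = 0.136, 0.067 m / 0.5 = 0.134.

Emit:
arm_command --pt "0.002 0 0.09 0 1" --pt "0.002 0 0.12 0 1" --pt "0 0 0.13 0 1" --pt "0 0 0.134 0 1" --pt "0 0 0.136 0 1" --pt "0 0 0.136 0 1"

```text
time: 17.52
tcp_pos: [643.2, -3.7, 9.9]
orientation: [-0.0, 1.0, 0.012, 0.0]
wrist_force: [-5.2, 2.9, 7.8]
width: 31.7
finger_force: 31.0
```

Converted, -0.197 m / 0.5 = -0.394, -0.055 m / 0.5 = -0.11, -1.768 rad / 3.1416 = -0.5628.

Emit:
arm_command --pt "0 0 0 0 0.2" --pt "0 0 0 0 0.1" --pt "0 0 0 0 0" --pt "0 0 -0.06 0 -0.1" --pt "0 0 -0.13 0 -0.2" --pt "-0.394 0.302 -0.11 -0.5628 -0.2" --pt "-0.394 0.302 -0.11 -0.5628 -0.2" --pt "-0.394 0.302 -0.11 -0.5628 -0.2" --pt "-0.394 0.302 -0.11 -0.5628 -0.2" --pt "-0.394 0.302 -0.11 -0.5628 -0.2" --pt "-0.394 0.302 -0.11 -0.5628 -0.2" --pt "-0.394 0.302 -0.11 -0.5628 -0.2" --pt "-0.394 0.302 -0.11 -0.5628 -0.2" --pt "-0.394 0.302 -0.11 -0.5628 -0.2" --pt "-0.394 0.302 -0.11 -0.5628 -0.2" --pt "-0.394 0.302 -0.11 -0.5628 -0.2" --pt "-0.394 0.302 -0.11 -0.5628 -0.2"

```text
time: 19.65
tcp_pos: [449.8, -159.7, 62.9]
orientation: [0.0, 0.626, 0.78, -0.0]
wrist_force: [-0.5, -0.1, -0.6]
width: 51.7
finger_force: 0.0
```

```bash
python3 - <<'E'
from h import *
go(450,-159.5,-5,102.6); print(robot.observe()['wrist_force'])
E
```

```text
at [ 449.8 -159.7   62.9] 102.5 w 51.7 | shift [ 0.0001  0.0003  0.0679 -0.0023]
[-0.47182981 -0.14114459 -0.58729357]
```

Converted, 0.0695 m / 0.5 = 0.139, 0.065 m / 0.5 = 0.13.

Emit:
arm_command --pt "0 0 0.09 0 -0.2" --pt "0 0 0.13 0 -0.2" --pt "0 0 0.139 0 -0.2" --pt "0 0 0.139 0 0.1" --pt "0 0 0.139 0 0.4" --pt "0 0 0.139 0 1" --pt "0 0 0.139 0 1" --pt "0 0 0.139 0 1"

```text
time: 20.65
tcp_pos: [450.1, -159.8, -5.7]
orientation: [0.001, 0.625, 0.78, 0.0]
wrist_force: [-1.5, 0.7, 8.6]
width: 24.8
finger_force: 29.5
```

```bash
python3 - <<'E'
from h import *
go(640,156.5,75,1.3); print(robot.observe()['wrist_force'])
E
```

```text
at [ 450.1 -159.8   -5.7] 102.6 w 24.8 | shift [ 0.2673  0.2543 -0.0807  1.7679]
[-1.46668132  0.65807845  8.62755351]
```

Converted, 0.267 m / 0.5 = 0.534, 0.254 m / 0.5 = 0.508, 1.768 rad / 3.1416 = 0.5628.

Emit:
arm_command --pt "0 0 -0.08 0 1" --pt "0 0 -0.162 0 1" --pt "0.534 0.508 -0.162 0.5628 1" --pt "0.534 0.508 -0.162 0.5628 1" --pt "0.534 0.508 -0.162 0.5628 1" --pt "0.534 0.508 -0.162 0.5628 1" --pt "0.534 0.508 -0.162 0.5628 1" --pt "0.534 0.508 -0.162 0.5628 1" --pt "0.534 0.508 -0.162 0.5628 1" --pt "0.534 0.508 -0.162 0.5628 1" --pt "0.534 0.508 -0.162 0.5628 1" --pt "0.534 0.508 -0.162 0.5628 1" --pt "0.534 0.508 -0.162 0.5628 1" --pt "0.534 0.508 -0.162 0.5628 1"

```text
time: 22.4
tcp_pos: [639.3, 156.3, 74.6]
orientation: [0.0, 1.0, 0.013, 0.0]
wrist_force: [0.5, -0.6, -1.0]
width: 24.8
finger_force: 29.9
```

```bash
python3 - <<'E'
from h import *
go(640,156.5,7,1.3); print(robot.observe()['wrist_force'])
E
```

```text
at [639.3 156.3  74.6] 1.5 w 24.8 | shift [ 0.0007 -0.0002  0.0676  0.0035]
[ 0.51254629 -0.58884085 -0.99650417]
```

Converted, 0.068 m / 0.5 = 0.136, 0.067 m / 0.5 = 0.134.

Emit:
arm_command --pt "0.002 0 0.09 0 1" --pt "0.002 0 0.12 0 1" --pt "0 0 0.13 0 1" --pt "0 0 0.134 0 1" --pt "0 0 0.136 0 1" --pt "0 0 0.136 0 1"

```text
time: 23.15
tcp_pos: [639.8, 156.4, 7.4]
orientation: [-0.0, 1.0, 0.011, 0.001]
wrist_force: [-0.6, -0.0, 5.1]
width: 24.1
finger_force: 30.4
```

Contact made. I release, lift, and back the arm off to the right for a clear view.

Converted, 0.5 m / 0.5 = 1, 0.2 m / 0.5 = 0.4.

Emit:
arm_command --pt "0 0 0 0 0.35" --pt "0 0 0 0 0.25" --pt "0 0 0 0 0.15" --pt "0 0 -0.06 0 0.1" --pt "0 0 -0.16 0 0" --pt "-0.2 0.4 -0.24 0 0" --pt "-0.2 0.4 -0.24 0 0" --pt "-0.2 0.4 -0.24 0 0" --pt "-0.2 0.4 -0.24 0 0" --pt "-0.38 1 -0.3 0 0" --pt "-0.38 1 -0.3 0 0" --pt "-0.38 1 -0.3 0 0" --pt "-0.38 1 -0.3 0 0" --pt "-0.38 1 -0.3 0 0" --pt "-0.38 1 -0.3 0 0"

```text
time: 25.02
tcp_pos: [459.6, -351.6, 156.6]
orientation: [0.001, 1.0, 0.009, 0.0]
wrist_force: [-0.6, 0.8, -0.5]
width: 42.9
finger_force: 0.0
```

```bash
cat > chk.py <<'E'
from seg import *
import sys
t=snap('top',sys.argv[1])
T=dict(bar=(640,156.5),dark=(641.8,76),cream=(643.6,-4),red=(645.4,-84))
ims=[]
for n in T:
    h=H[n]; uv=proj(t,[*T[n],13+h/2]); u,v=uv.round().astype(int); r=17; ru=12
    im=cv2.resize(t['image'][v-r:v+r,u-ru:u+ru],None,fx=8,fy=8,interpolation=cv2.INTER_CUBIC)
    lab=cv2.cvtColor(im,cv2.COLOR_BGR2LAB).astype(float); d=np.linalg.norm(lab-np.percentile(lab.reshape(-1,3),90,axis=0),axis=2)
    m=cv2.morphologyEx((d>20).astype(np.uint8),cv2.MORPH_CLOSE,np.ones((21,21)))
    k=max(cv2.findContours(m,0,2)[0],key=cv2.contourArea)
    P=np.array([ray(t,*p,13+h/2)[:2] for p in (k[:,0]+.5)/8-.5+[u-ru,v-r]],np.float32)
    print(n,[np.round(x,1) for x in cv2.minAreaRect(P)])
    cv2.drawContours(im,[k],-1,(0,255,0),1); ims.append(im)
cv2.imwrite(f'pics/{sys.argv[1]}c.png',np.vstack([cv2.resize(np.hstack(ims),(780,276)),cv2.resize(t['image'][110:260,80:420],(780,324),interpolation=cv2.INTER_CUBIC)]))
E
python3 chk.py t9
```

```text
bar [array([642.4, 159.1]), array([86.7, 59.9]), np.float64(0.8)]
dark [array([642.4,  76.5]), array([86.5, 59.7]), np.float64(0.6)]
cream [array([644.2,  -3.5]), array([87.4, 60. ]), np.float64(0.1)]
red [array([646.5, -85.2]), array([23.8, 26.9]), np.float64(89.4)]
```

View pics/t9c.png

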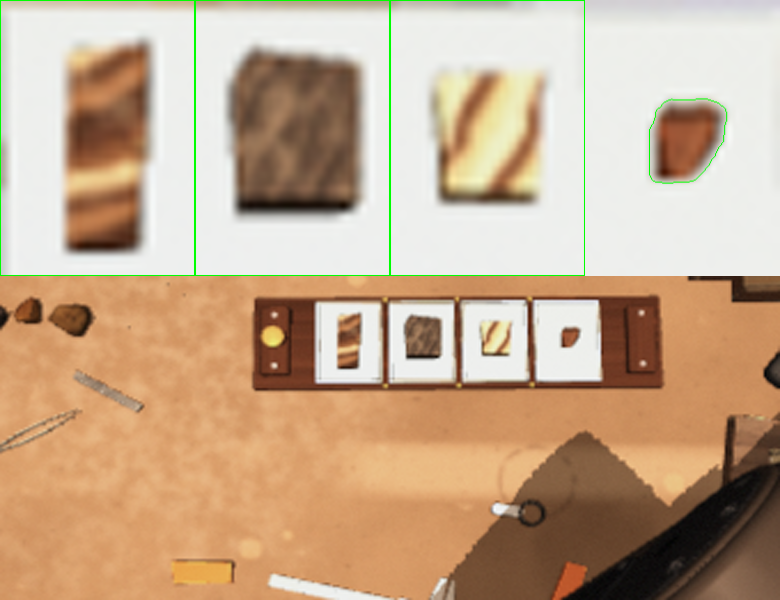

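All four stones lie square in the right trays, in order, and the loupe is where it was. My mask failed on three of them, so I'll do one numeric check of the centring.

```bash
python3 - <<'E'
from seg import *
t=dict(np.load('t9.npz'))
T=dict(bar=(639.1,157.4),dark=(640.6,76.7),cream=(643,-4.3),red=(645.7,-83.6))
for n in T:
    h=H[n]; u,v=proj(t,[*T[n],13+h/2]).round().astype(int); ru,r=11,16
    im=cv2.resize(t['image'][v-r:v+r,u-ru:u+ru],None,fx=8,fy=8,interpolation=cv2.INTER_CUBIC)
    m=(im[:,:,0]<185).astype(np.uint8); m=cv2.morphologyEx(m,cv2.MORPH_CLOSE,np.ones((15,15)))
    k=max(cv2.findContours(m,0,2)[0],key=cv2.contourArea)
    P=np.array([ray(t,*p,13+h/2)[:2] for p in (k[:,0]+.5)/8-.5+[u-ru,v-r]],np.float32)
    c,s,a=cv2.minAreaRect(P); print(n,np.round(c,1),np.round(s,1),round(a,1),'off',np.round(np.array(c)-T[n],1))
o=robot.observe();print(o['time'],o['wrist_force'])
E
```

```text
bar [639.6 156. ] [27.1 68. ] 89.2 off [ 0.5 -1.4]
dark [644.2  76. ] [53.6 41.8] 0.3 off [ 3.6 -0.7]
cream [644.   -3.7] [42.5 35.8] 0.7 off [1.  0.6]
red [646.5 -85.3] [22.3 25.6] 89.4 off [ 0.8 -1.7]
25.075 [-0.55937961 -0.95298034  0.1926742 ]
```

```bash
python3 -c "
from cell import robot
print(robot.finish_job())"
```

```text
the job is handed in; nothing more can be done
None
```

The job is handed in: bar, dark, cream and red lie flat in that order from the knob, square across the rail and, by the top camera, within about 4 mm of each tray's middle. It took 25 s on the robot's clock, and the loupe was not touched.

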